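# Hand the glue stick in through the sprung flap of the return box

### The job

Hand the glue stick in to the stationery return box without gripping or lifting anything: push the box's paddle forward with one finger so that the sprung flap opens, and, keeping it open, push the glue stick along its lane with the other finger until it drops in. The flap must already be opening when the glue stick reaches the drop edge: do not push the glue stick onto the shut flap. Then come away so that the flap closes by itself, and leave the eraser and the sticky notes beside the box where they are.

Things in the scene. Friction and masses are not known exactly. Their poses are not given: they have to be found in the camera images.
- return_box: Grey return box fixed to the desk, 140 mm high to its flat top (the deck). Origin on the desk straight below the middle of the drop edge; +x: the way glue stick and paddle are pushed (away from the robot, yaw up to 0.3 rad either way); +y: from the lane to the paddle. It covers x -125 to +85, y -68 to +126 mm. Above the deck stand only two low rails and the paddle.
- drop_edge (a point): Middle of the drop edge, the near edge of the hole, on the deck's top face; axes as the box. From here the hole takes up x 0 to 56, y -57 to +57 mm. The shut flap lies in it flush with the deck, hinged at its near edge (axis along y, 15 mm below the deck at x = 0).
- lane (a point): Middle of the glue stick's lane on the deck's top face, 60 mm before the drop edge. The lane runs along the box's x between two polished rails 5 mm thick and 8 mm high, inner faces 52 mm either side of this point, from 115 mm before the drop edge up to it; they keep the stick nearly square. Push low over the deck but above the rails, within 8 mm of the stick's middle.
- flap (a joint): Flap angle (rad): 0 shut, up to 1.75 as its far side swings down into the box. A light spring shuts it (0.050 N m shut, 0.085 open); the glue stick's weight does not open it. Pushing the paddle in +x opens it: about 0.6 rad when the paddle's top is over the drop edge; a fingertip going on some 12 mm over the deck to x = +20 mm presses it to about 1.25. It springs back when let go.
- paddle (a point): Middle of the aluminium paddle blade, one piece with the flap, left of the lane at y = +90 mm. Blade 58 mm wide (y 61 to 119), 4 mm thick. Shut, it leans 34 degrees to the robot: this point at x = -28 mm, 26 mm above the deck; its top edge at x = -35, 36 mm up; its lower edge 10 mm up. A stem 16 mm wide runs down through a slot (y 80 to 100, x -14 to +46) to the axis.
- glue_center (a point): Centre of the loose glue stick (white with a red cap), 26 x 99 x 26 mm, about 35 g, lying on the deck in the lane, its long axis (y) across the lane within 0.03 rad and its centre 45 to 85 mm before the drop edge. 13 mm above the deck.
- eraser_center (a point): Centre of the loose eraser (blue card sleeve, white end), 22 x 55 x 12 mm, lying on the desk to the left of the box. Leave alone.
- pad_center (a point): Centre of the loose block of yellow sticky notes lying on the desk to the right of the box, 76 x 76 mm, 16 mm thick with curling top sheets. Leave alone.
Mind the look-alikes: they are no part of the job. There is more than one size of the part that bears glue_center; the job needs the middle-sized.

How it is judged:
By the outcome, as a careful person would: the job done as asked, in the order asked, and still so for the second after the job is handed in, with the robot touching nothing.
It also fails if it takes over 32 s, if anything falls off the work surface, if the arm or the gripper's body presses on something with over 40 N, if the wrist force passes 120 N, or if a joint passes its speed limit or range.

### The arm

A 7-joint arm with a two-finger parallel gripper is mounted at the origin on a cart in front of the work surface, level with it; the furniture and walls round the work are solid. World frame = base frame: x ahead of the robot, y to its left, z up, the work surface at z = 0. Lengths are in m, angles in rad, forces in N, time in s.
With the tool pointing down it reaches from about 0.425 to 0.875 m from the base axis. Payload 9.9 kg.
Tool frame: the origin (TCP) lies midway between the tips of the shut fingers; the grasp point (between the pads) lies 19 mm behind it; z points along the fingers, y is the line along which they close (so a half turn about z gives the same grasp; the last joint's range is limited). The gripper opens to 85 mm and grips with 20 to 120 N. Pads are 22 mm wide; open, the fingers measure 114 mm over their backs; the gripper's body (76 mm by 85 mm) begins 54 mm behind the grasp point. The pads swing forward as they close: fully open they stand 13 mm farther back than shut.
Start: joints at [-1.216, 0.576, 0.025, 1.437, -0.015, 1.129, -0.057], TCP at [0.287, 0.611, 0.208] pointing down, gripper open.
Joint ranges: [-2.76, 2.76], [-0.34, 2.15], [-1.52, 1.57], [0.19, 2.46], [-1.09, 4.23], [0.17, 1.99], [-2.82, 2.82]. Speed limits (rad/s): [2.22, 2.22, 3.01, 3.01, 3.14, 3.14, 3.14].

### API

Orientations are given as a rotation vector (axis times angle).
In Python, from bench import status, vision, r, finder gives the robot as it stands. The module is installed in compiled form; this text tells all that it offers.
- The arm moves only by the tool jog_arm, never from a script. Its argument "moves" is a list of rows, each an object with "offset": the shift along the tool's x, y, z in m, a list of three; "delta_rot": the turn, a rotation vector about the tool's x, y, z in rad, a list of three; "grip": the finger opening in m, from 0 to 0.0854. A call has exactly 5 rows; each row is the pose to reach, as a shift and turn from the pose commanded when the call began, along the tool's axes at that moment; what a row does not reach only later rows make up. A row lasts 1/10 s, in which the tool goes at most 50 mm and 8.59 degrees, less where a joint would pass 70% of its speed; a pose out of reach is approached as far as the arm can. A call with a gripper value outside its range is refused whole. The fingers move at their own pace and stop on an object; "newtons" is the grip in N (left out, the last holds). Time passes only in rows, so rows that repeat a pose let the fingers close, or fill a call up. It gives the time, the measured TCP pose, the force, the opening and the grip force at its end, in the units of the state.
- status.get_state(): the state, without advancing time (a new reading comes with each control period).
- vision.capture(name): name is "scene" or "top" or "wrist"; returns a dict with "image" (420x560x3 uint8, red, green, blue), "fx", "fy", "cx", "cy" (pixels), "world_from_camera" (4x4, takes a point from camera to world coordinates); the wrist camera has in their place "hand_eye" (4x4, takes a point from camera to tool coordinates, whose origin is the TCP and whose axes are the flange's). Camera axes: x right, y up, looking along -z (the intrinsics and any distortion apply to the point x, -y, -z); pixel columns grow to the right and rows downward; lengths in m; the calibration is good to about 2 mm. A picture is of the moment at which its call begins: read the wrist's pose just before it. There is no depth.
- r.sign_off(): hands the job in; it is judged then, once.
Trained networks look in a picture, given as the dict that the camera call returned (one of the last four; its "shot" number tells which), for a name from the list of things; names that differ only in an ending like _2 or _b are one class to them, and where a whole thing is asked for, a point or a joint stands for the part that bears it (a point fixed in the world has none). Each returns a list of dicts, best first, with "conf" (0 to 1); they miss things now and then, are a little off and sometimes report something else, mostly with a low value. They report only what shows in the picture. A call takes as long as a camera call. They do not tell look-alikes from the thing itself.
- finder.spot_in(picture, name): "position" ([x, y, z] in m, in world coordinates, good to about 4 mm: the middle of the surface that is visible of it).
- finder.regions_of(picture, name): "mask" (420x560 bool, what is visible of it).
The state is a dict: "time": time; "joints": joint angles; "qvel": joint speeds; "joint_torque": joint torques, N m; "ee_pos": TCP position; "orientation": TCP orientation; "force": force on the tool from outside, world axes, zero at the start; "ft_torque": the same for the moment, N m; "finger_gap": finger opening in m; "grip_force": force on a finger pad.
Only numpy, scipy, OpenCV 4.12 (cv2) and the standard library are available. Lean on these libraries where they do the work, as an engineer would, in place of code of your own. Each camera call takes 0.05 s, during which the arm holds its last target. There are 200 camera calls.

## Working session

There is one attempt and no reset: what is moved stays moved. The work goes in short steps, Python scripts to look and compute and a tool call to move; the robot and the scene stay as the last step left them, time stands still between calls to the robot, and variables do not carry over. Pictures are saved under pics/ and viewed, at most 10 in all, crops included, and the job is handed in when it is done.

Besides the shell and the picture viewer there is one more tool, called by a JSON object that holds its "op" and its "data", one argument or row to a line. jog_arm: Moves the arm, as the interface text tells. Its arguments: {"type":"object","properties":{"moves":{"type":"array"},"newtons":{"type":"number"}},"required":["moves"]}

```bash
mkdir -p pics; ls; python3 - <<'E'
from bench import status, vision, r, finder
import cv2, numpy as np
s=status.get_state()
print(s['time'],s['ee_pos'],s['orientation'],s['finger_gap'])
for n in ['scene','top']:
    p=vision.capture(n); cv2.imwrite(f'pics/{n}0.png',p['image'][:,:,::-1])
    for k in ['return_box','drop_edge','lane','flap','paddle','glue_center','eraser_center','pad_center']:
        try:
            print(n,k,[(np.round(d['position'],3).tolist(),round(float(d['conf']),2)) for d in finder.spot_in(p,k)][:4])
        except Exception as e: print(k,e)
print(status.get_state()['time'])
E
```

```text
pics
0.0 [0.28655218 0.61059942 0.20723593] [-6.83632434e-01 -3.06601134e+00  2.59904763e-03] 0.0853908972675507
scene return_box [([0.494, 0.032, 0.141], 0.58)]
scene drop_edge [([0.496, 0.036, 0.14], 0.7)]
scene lane [([0.495, 0.035, 0.142], 0.64)]
scene flap []
scene paddle [([0.588, 0.026, 0.14], 0.73)]
scene glue_center [([0.761, -0.048, 0.032], 0.92), ([0.508, -0.001, 0.164], 0.87), ([0.422, -0.146, 0.023], 0.55)]
scene eraser_center [([0.483, 0.182, 0.011], 0.57)]
scene pad_center [([0.592, -0.124, 0.018], 0.84)]
top return_box [([0.54, 0.045, 0.141], 0.68)]
top drop_edge [([0.544, 0.041, 0.142], 0.71)]
top lane [([0.541, 0.042, 0.14], 0.71)]
top flap [([0.584, 0.034, 0.141], 0.58)]
top paddle [([0.582, 0.036, 0.139], 0.6)]
top glue_center [([0.766, -0.038, 0.031], 0.75), ([0.509, 0.001, 0.16], 0.64), ([0.424, -0.143, 0.014], 0.62)]
top eraser_center [([0.487, 0.182, 0.013], 0.62)]
top pad_center [([0.592, -0.115, 0.018], 0.58)]
0.9
```

View pics/top0.png

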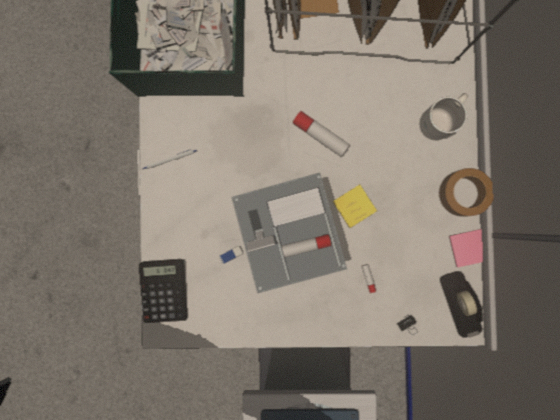

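View pics/scene0.png

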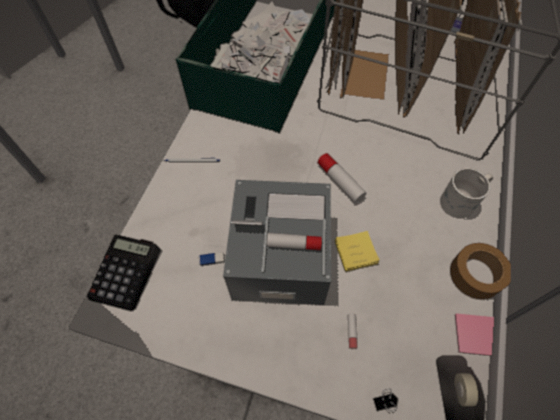

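```bash
cat > h.py <<'E'
import numpy as np, cv2
def proj(p,P):
    T=np.linalg.inv(p['world_from_camera']); c=np.atleast_2d(P)@T[:3,:3].T+T[:3,3]
    return np.c_[p['fx']*c[:,0]/-c[:,2]+p['cx'], p['fy']*-c[:,1]/-c[:,2]+p['cy']]
def ray(p,uv,z):
    T=p['world_from_camera']; uv=np.atleast_2d(uv)
    d=np.c_[(uv[:,0]-p['cx'])/p['fx'],-(uv[:,1]-p['cy'])/p['fy'],-np.ones(len(uv))]@T[:3,:3].T
    return T[:3,3]+d*((z-T[2,3])/d[:,2])[:,None]
def box2w(b,P):
    P=np.atleast_2d(P).astype(float); c,s=np.cos(b[2]),np.sin(b[2])
    return np.c_[b[0]+c*P[:,0]-s*P[:,1], b[1]+s*P[:,0]+c*P[:,1], P[:,2]]
CORN=np.array([[-.125,-.068,.14],[-.125,.126,.14],[.085,.126,.14],[.085,-.068,.14]])
E
python3 - <<'E'
from bench import vision
from h import *
import pickle
from scipy.optimize import least_squares
p=vision.capture('top'); pickle.dump({k:p[k] for k in p},open('top.pkl','wb'))
print(p['fx'],p['cx'],p['cy'],p['world_from_camera'].round(3).tolist(), [k for k in p])
uv=np.array([[345,268],[258,291],[234,197],[320,176.]])
W=ray(p,uv,.14); print(W.round(3))
f=least_squares(lambda b:(proj(p,box2w(b,CORN))-uv).ravel(),[.53,.03,.25])
print(f.x,f.fun.round(1))
im=p['image'][165:300,220:400,::-1]; big=cv2.resize(im,None,fx=4.4,fy=4.4,interpolation=cv2.INTER_CUBIC)
cv2.imwrite('pics/topcrop.png',big)
E
```

```text
437.6485147493387 277.98745567233743 211.44229468004988 [[-0.021, 0.999, -0.032, 0.551], [-0.999, -0.022, -0.039, 0.023], [-0.04, 0.032, 0.999, 1.057], [0.0, 0.0, 0.0, 1.0]] ['image', 'fx', 'fy', 'cx', 'cy', 'world_from_camera', 'shot']
[[ 0.461 -0.078  0.14 ]
 [ 0.416  0.104  0.14 ]
 [ 0.614  0.151  0.14 ]
 [ 0.654 -0.031  0.14 ]]
[0.5620838  0.01321055 0.23265146] [ 2.   2.1 -1.3  2.1 -2.  -0.9  1.2 -3.3]
```

View pics/topcrop.png

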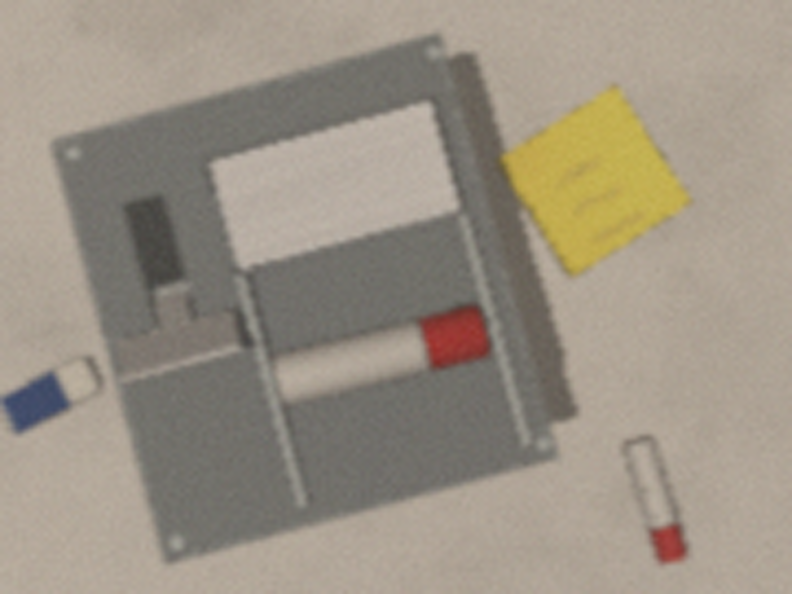

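The crop shows the deck with corners near (555,455), (168,562), (53,142), (440,37). The white flap's corners are near (234,270), (209,160), (432,100), (458,210), the paddle's top edge runs (122,380)-(243,348), and the stick runs from (278,383) to (490,330).

There are three glue sticks. In the full picture the one at (321,133) on the desk is larger and the one at (369,278) on the desk is smaller. The one at (306,246) lies in the lane and measures about 100 mm, so it is the middle-sized one.

```bash
python3 - <<'E'
from h import *
import pickle
from scipy.optimize import least_squares
p=pickle.load(open('top.pkl','rb'))
c2p=lambda c:(np.array(c,float)+.5)/4.4-.5+[220,165]
uv=c2p([[555,455],[168,562],[53,142],[440,37],[234,270],[209,160],[432,100],[458,210],[122,380],[243,348]])
M=np.vstack([CORN,[[0,.057,.14],[.056,.057,.14],[.056,-.057,.14],[0,-.057,.14],[-.035,.119,.176],[-.035,.061,.176]]])
f=least_squares(lambda b:(proj(p,box2w(b,M))-uv).ravel(),[.53,.03,.25],loss='soft_l1')
b=f.x; print(b); print((proj(p,box2w(b,M))-uv).round(1).tolist())
# glue: outline centre and ends at z=.153
e=ray(p,c2p([[280,380],[487,330]]),.153); mid=ray(p,c2p([[384,355]]),.155)[0]
R=np.array([[np.cos(b[2]),-np.sin(b[2])],[np.sin(b[2]),np.cos(b[2])]])
print('len',np.linalg.norm(e[0]-e[1]),'mid',mid,'in box',((e[:,:2]-b[:2])@R).round(4).tolist(),(mid[:2]-b[:2])@R)
np.save('b.npy',b)
print('eraser',ray(p,c2p([50,395]),.012),'pad',ray(p,c2p([597,180]),.016))
E
```

```text
[0.56356531 0.01487098 0.24566627]
[[1.0, 0.8], [-0.9, 0.6], [-0.8, -0.6], [0.2, -1.3], [0.2, 0.6], [-1.1, -0.1], [0.6, -0.9], [1.8, -0.2], [-0.3, 0.5], [-0.1, 0.2]]
len 0.09953640837487354 mid [5.09793130e-01 4.67711193e-04 1.55000000e-01] in box [[-0.0543, 0.0491], [-0.0571, -0.0504]] [-0.05566061 -0.00089329]
eraser [[0.48495178 0.17882027 0.012     ]] pad [[ 0.59511747 -0.1194813   0.016     ]]
```

```bash
cat > go.py <<'E'
import sys
from h import *
from bench import status
from scipy.spatial.transform import Rotation as R
b=np.load('b.npy')
def target(xc,yc,z,th):   # box mm, mm, world z m, theta deg (finger A leads)
    P=box2w(b,[xc/1e3,yc/1e3,z])[0]
    a=np.pi/2-np.radians(th)+b[2]; ty=np.array([np.cos(a),np.sin(a),0]); tz=np.array([0,0,-1.])
    return P,R.from_matrix(np.c_[np.cross(ty,tz),ty,tz])
s=status.get_state(); p0=np.array(s['ee_pos']); R0=R.from_rotvec(s['orientation'])
Ri=R0.inv()
d=Ri.apply(p0*0+p0-[b[0],b[1],0]) 
M=R0.as_matrix(); c,q=np.cos(b[2]),np.sin(b[2]); v=p0[:2]-b[:2]
th=90-np.degrees(np.arctan2(M[1,1],M[0,1])-b[2])
cur=np.array([v[0]*c+v[1]*q,-v[0]*q+v[1]*c])*1e3
print('t',round(s['time'],2),'cur box mm',cur.round(1),'z',p0[2].round(4),'th',th.round(1),'F',np.round(s['force'],1),'gap',round(s['finger_gap'],4))
for k in sys.argv[1:]:
    P,Rt=target(*map(float,k.split(',')))
    print(k,'off',Ri.apply(P-p0).round(4).tolist(),'rot',(Ri*Rt).as_rotvec().round(4).tolist())
E
python3 go.py -77,47,.215,25 -77,47,.139,25
```

```text
t 0.95 cur box mm [-123.5  645.6] z 0.2081 th 39.2 F [-0.1 -0.5 -0.1] gap 0.0855
-77,47,.215,25 off [-0.4145, -0.4344, -0.0069] rot [-0.0001, -0.0, -0.2482]
-77,47,.139,25 off [-0.4145, -0.4344, 0.0691] rot [-0.0001, -0.0, -0.2482]
```

{"op": "jog_arm", "data": {
  "moves": [
    {"offset":[-0.035,-0.036,-0.007],"delta_rot":[0,0,-0.03],"grip":0.085},
    {"offset":[-0.07,-0.073,-0.007],"delta_rot":[0,0,-0.06],"grip":0.085},
    {"offset":[-0.105,-0.11,-0.007],"delta_rot":[0,0,-0.1],"grip":0.085},
    {"offset":[-0.14,-0.147,-0.007],"delta_rot":[0,0,-0.14],"grip":0.085},
    {"offset":[-0.175,-0.183,-0.007],"delta_rot":[0,0,-0.18],"grip":0.085}
  ]
}}

```text
time: 1.45
ee_pos: [0.3666, 0.3726, 0.2153]
orientation: [0.403, 3.115, 0.001]
force: [0.8, -0.2, 0.3]
finger_gap: 0.0851
grip_force: 0.0
```

{"op": "jog_arm", "data": {
  "moves": [
    {"offset":[-0.035,-0.03,0],"delta_rot":[0,0,-0.02],"grip":0.085},
    {"offset":[-0.07,-0.06,0],"delta_rot":[0,0,-0.04],"grip":0.085},
    {"offset":[-0.1,-0.09,0],"delta_rot":[0,0,-0.05],"grip":0.085},
    {"offset":[-0.13,-0.12,0],"delta_rot":[0,0,-0.06],"grip":0.085},
    {"offset":[-0.15,-0.14,0],"delta_rot":[0,0,-0.07],"grip":0.085}
  ]
}}

```text
time: 1.95
ee_pos: [0.4769, 0.1976, 0.2154]
orientation: [0.3, 3.126, -0.001]
force: [0.5, 0.8, 0.2]
finger_gap: 0.085
grip_force: 0.0
```

```bash
python3 go.py -77,47,.215,25
```

```text
t 1.95 cur box mm [-39.7 198.3] z 0.2154 th 25.0 F [0.5 0.8 0.2] gap 0.085
-77,47,.215,25 off [-0.0302, -0.1529, 0.0005] rot [-0.0004, 0.0011, -0.0007]
```

{"op": "jog_arm", "data": {
  "moves": [
    {"offset":[-0.008,-0.04,0],"delta_rot":[0,0,0],"grip":0.085},
    {"offset":[-0.016,-0.08,0],"delta_rot":[0,0,0],"grip":0.085},
    {"offset":[-0.024,-0.12,0],"delta_rot":[0,0,0],"grip":0.085},
    {"offset":[-0.03,-0.153,0],"delta_rot":[0,0,0],"grip":0.085},
    {"offset":[-0.03,-0.153,0],"delta_rot":[0,0,0],"grip":0.085}
  ]
}}

```text
time: 2.45
ee_pos: [0.476, 0.0397, 0.2155]
orientation: [0.307, 3.126, -0.003]
force: [0.2, 1.1, 1.3]
finger_gap: 0.085
grip_force: 0.0
```

```bash
python3 go.py -77,47,.215,25 -77,47,.139,25; python3 - <<'E'
from bench import vision
import cv2, numpy as np
a=vision.capture('top')['image'][150:310,210:400,::-1]; w=vision.capture('wrist')['image'][:,:,::-1]
a=cv2.resize(a,(475,400),interpolation=cv2.INTER_CUBIC)
w=cv2.resize(w,(320,240)); c=np.zeros((400,795,3),np.uint8); c[:,:475]=a; c[:240,475:]=w
cv2.imwrite('pics/pre.png',c)
E
```

```text
t 2.45 cur box mm [-78.9  45.4] z 0.2155 th 25.3 F [0.2 1.1 1.3] gap 0.085
-77,47,.215,25 off [-0.001, 0.0023, 0.0005] rot [-0.0018, 0.0008, -0.0052]
-77,47,.139,25 off [-0.001, 0.0024, 0.0765] rot [-0.0018, 0.0008, -0.0052]
```

View pics/pre.png

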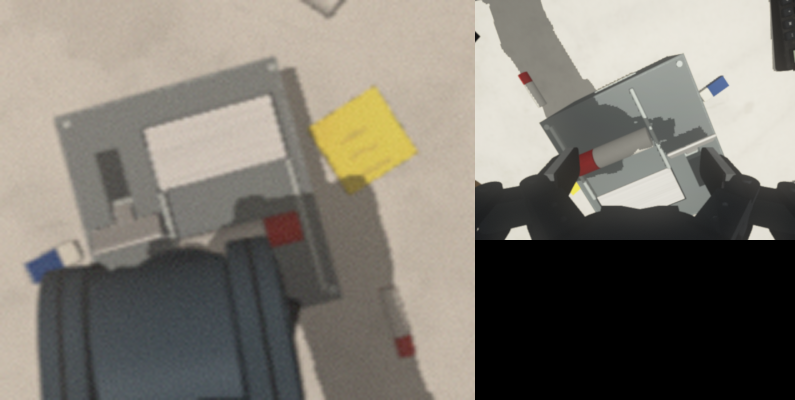

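The picture shows the stick and paddle untouched, with the arm over the near part of the box. I'll check the box pose by projecting it, together with the predicted fingertips, into the wrist picture.

```bash
python3 - <<'E'
from bench import vision,status
from h import *
from scipy.spatial.transform import Rotation as R
b=np.load('b.npy'); s=status.get_state(); p=vision.capture('wrist')
T=np.eye(4);T[:3,:3]=R.from_rotvec(s['orientation']).as_matrix();T[:3,3]=s['ee_pos']
print(p['hand_eye'].round(3).tolist(),p['fx'],p.keys())
q=dict(p,world_from_camera=T@p['hand_eye'])
im=cv2.resize(p['image'][:,:,::-1],(800,600),interpolation=cv2.INTER_CUBIC); k=800/560
L=lambda pts,col:[cv2.polylines(im,[(proj(q,pts)*k).astype(int)],True,col,1)]
L(box2w(b,CORN),(0,255,0))
L(box2w(b,[[0,.057,.14],[.056,.057,.14],[.056,-.057,.14],[0,-.057,.14]]),(0,255,0))
L(box2w(b,[[-.115,.052,.148],[0,.052,.148]]),(255,0,255)); L(box2w(b,[[-.115,-.052,.148],[0,-.052,.148]]),(255,0,255))
L(box2w(b,[[-.035,.061,.176],[-.035,.119,.176]]),(0,255,255))
for sg in (1,-1):
    t=np.array([[x,sg*y,-.013,1] for x,y in [(.011,.0425),(.011,.057),(-.011,.057),(-.011,.0425)]])
    L((t@T.T)[:,:3],(0,0,255))
    g=t.copy(); print((proj(q,(t@T.T)[:,:3])*k).round().tolist())
cv2.imwrite('pics/ov.png',im)
E
```

```text
[[0.001, 0.965, 0.262, 0.065], [1.0, -0.001, -0.001, 0.001], [-0.0, 0.262, -0.965, -0.165], [0.0, 0.0, 0.0, 1.0]] 354.3945345107299 dict_keys(['image', 'fx', 'fy', 'cx', 'cy', 'hand_eye', 'shot'])
[[542.0, 331.0], [588.0, 331.0], [582.0, 395.0], [538.0, 395.0]]
[[274.0, 331.0], [229.0, 331.0], [235.0, 394.0], [279.0, 394.0]]
```

View pics/ov.png

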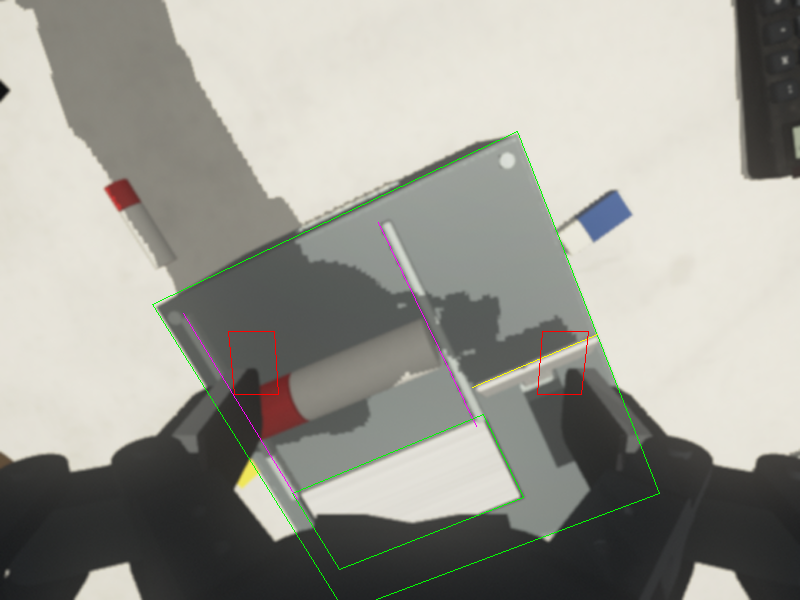

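```bash
python3 - <<'E'
from bench import vision,status
from h import *
p=vision.capture('wrist'); k=800/560
q=dict(p,world_from_camera=p['hand_eye'])
for t in (.0,.005,.013,.02,.025,.03):
  print(t,[(proj(q,[[x,s*y,-t]])*k).round().tolist()[0] for y in (.0425,.057) for s,x in ((1,.011),(1,-.011),(-1,.011))])
im=cv2.resize(p['image'][225:385,120:460,::-1],None,fx=2.3,fy=2.3,interpolation=cv2.INTER_CUBIC)
im=np.clip(im.astype(float)*2.5+20,0,255).astype(np.uint8)
cv2.imwrite('pics/fing.png',im)
E
```

```text
0.0 [[533.0, 319.0], [529.0, 378.0], [284.0, 318.0], [575.0, 319.0], [570.0, 378.0], [242.0, 318.0]]
0.005 [[536.0, 323.0], [532.0, 384.0], [281.0, 323.0], [580.0, 323.0], [574.0, 384.0], [237.0, 323.0]]
0.013 [[542.0, 331.0], [538.0, 395.0], [274.0, 331.0], [588.0, 331.0], [582.0, 395.0], [229.0, 331.0]]
0.02 [[548.0, 339.0], [543.0, 405.0], [268.0, 339.0], [596.0, 339.0], [589.0, 405.0], [220.0, 339.0]]
0.025 [[553.0, 345.0], [547.0, 413.0], [264.0, 345.0], [602.0, 345.0], [595.0, 413.0], [214.0, 345.0]]
0.03 [[557.0, 352.0], [552.0, 421.0], [259.0, 351.0], [608.0, 352.0], [601.0, 421.0], [208.0, 351.0]]
```

View pics/fing.png

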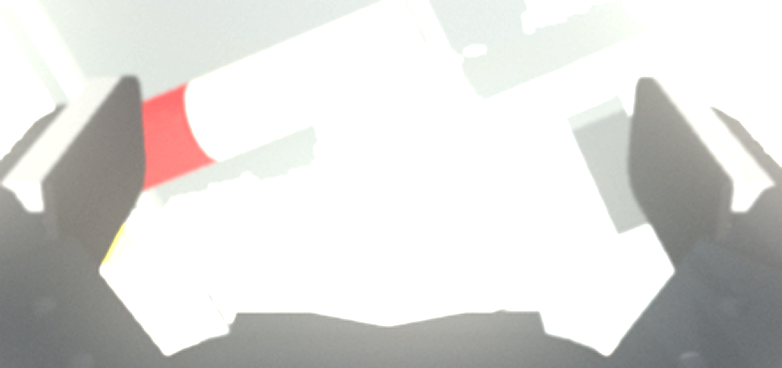

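The projected box matches the wrist picture to within 1–2 mm. The fingertips, at about (255,369) and (571,369), seem farther back than I assumed, so I'll find their height by a gentle touch on the bare deck.

```bash
python3 go.py -92,47,.145,25 -92,47,.128,25
```

```text
t 2.65 cur box mm [-77.1  51.4] z 0.2152 th 24.8 F [ 0.3  2.  -0.2] gap 0.0853
-92,47,.145,25 off [0.0117, -0.0103, 0.0702] rot [0.0006, 0.0001, 0.0031]
-92,47,.128,25 off [0.0117, -0.0103, 0.0872] rot [0.0006, 0.0001, 0.0031]
```

{"op": "jog_arm", "data": {
  "moves": [
    {"offset":[0.003,-0.002,0.015],"delta_rot":[0,0,0],"grip":0.085},
    {"offset":[0.006,-0.005,0.03],"delta_rot":[0,0,0],"grip":0.085},
    {"offset":[0.009,-0.008,0.045],"delta_rot":[0,0,0],"grip":0.085},
    {"offset":[0.012,-0.01,0.06],"delta_rot":[0,0,0],"grip":0.085},
    {"offset":[0.012,-0.01,0.06],"delta_rot":[0,0,0],"grip":0.085}
  ]
}}

```text
time: 3.15
ee_pos: [0.4611, 0.0383, 0.1537]
orientation: [-0.292, -3.125, 0.001]
force: [0.4, 0.5, 0.8]
finger_gap: 0.0848
grip_force: 0.0
```

```bash
for i in 1 2 3; do python3 go.py -92,47,.145,25; done
```

```text
t 3.15 cur box mm [-93.7  47.7] z 0.1537 th 24.8 F [0.4 0.5 0.8] gap 0.0848
-92,47,.145,25 off [-0.0019, 0.0001, 0.0086] rot [-0.0009, -0.0032, 0.004]
t 3.15 cur box mm [-93.7  47.7] z 0.1537 th 24.8 F [0.4 0.5 0.8] gap 0.0848
-92,47,.145,25 off [-0.0019, 0.0001, 0.0086] rot [-0.0009, -0.0032, 0.004]
t 3.15 cur box mm [-93.7  47.7] z 0.1537 th 24.8 F [0.4 0.5 0.8] gap 0.0848
-92,47,.145,25 off [-0.0019, 0.0001, 0.0086] rot [-0.0009, -0.0032, 0.004]
```

{"op": "jog_arm", "data": {
  "moves": [
    {"offset":[0,0,0.004],"delta_rot":[0,0,0],"grip":0.085},
    {"offset":[0,0,0.008],"delta_rot":[0,0,0],"grip":0.085},
    {"offset":[0,0,0.011],"delta_rot":[0,0,0],"grip":0.085},
    {"offset":[0,0,0.013],"delta_rot":[0,0,0],"grip":0.085},
    {"offset":[0,0,0.014],"delta_rot":[0,0,0],"grip":0.085}
  ]
}}

```text
time: 3.65
ee_pos: [0.4626, 0.0374, 0.141]
orientation: [0.296, 3.128, 0.0]
force: [-0.3, 0.1, -0.6]
finger_gap: 0.085
grip_force: 0.0
```

{"op": "jog_arm", "data": {
  "moves": [
    {"offset":[0,0,0.002],"delta_rot":[0,0,0],"grip":0.085},
    {"offset":[0,0,0.004],"delta_rot":[0,0,0],"grip":0.085},
    {"offset":[0,0,0.006],"delta_rot":[0,0,0],"grip":0.085},
    {"offset":[0,0,0.008],"delta_rot":[0,0,0],"grip":0.085},
    {"offset":[0,0,0.009],"delta_rot":[0,0,0],"grip":0.085}
  ]
}}

```text
time: 4.15
ee_pos: [0.4624, 0.0373, 0.1319]
orientation: [-0.296, -3.127, 0.0]
force: [-0.2, -0.7, -0.9]
finger_gap: 0.0849
grip_force: 0.0
```

{"op": "jog_arm", "data": {
  "moves": [
    {"offset":[0,0,0.001],"delta_rot":[0,0,0],"grip":0.085},
    {"offset":[0,0,0.002],"delta_rot":[0,0,0],"grip":0.085},
    {"offset":[0,0,0.003],"delta_rot":[0,0,0],"grip":0.085},
    {"offset":[0,0,0.005],"delta_rot":[0,0,0],"grip":0.085},
    {"offset":[0,0,0.006],"delta_rot":[0,0,0],"grip":0.085}
  ]
}}

```text
time: 4.65
ee_pos: [0.4625, 0.0373, 0.1259]
orientation: [-0.296, -3.128, 0.0]
force: [0.3, -0.0, 0.2]
finger_gap: 0.085
grip_force: 0.0
```

```bash
python3 go.py -92,47,.139,25; python3 - <<'E'
from bench import vision
import cv2
p=vision.capture('wrist'); i=cv2.resize(p['image'][150:400,60:500,::-1],None,fx=1.8,fy=1.8,interpolation=cv2.INTER_CUBIC)
i=cv2.convertScaleAbs(i,alpha=1.6,beta=10); cv2.imwrite('pics/low.png',i)
E
```

```text
t 4.65 cur box mm [-92.6  46.4] z 0.1259 th 24.9 F [ 0.3 -0.   0.2] gap 0.085
-92,47,.139,25 off [-0.0003, 0.0008, -0.0131] rot [-0.0001, -0.0001, 0.0019]
```

View pics/low.png

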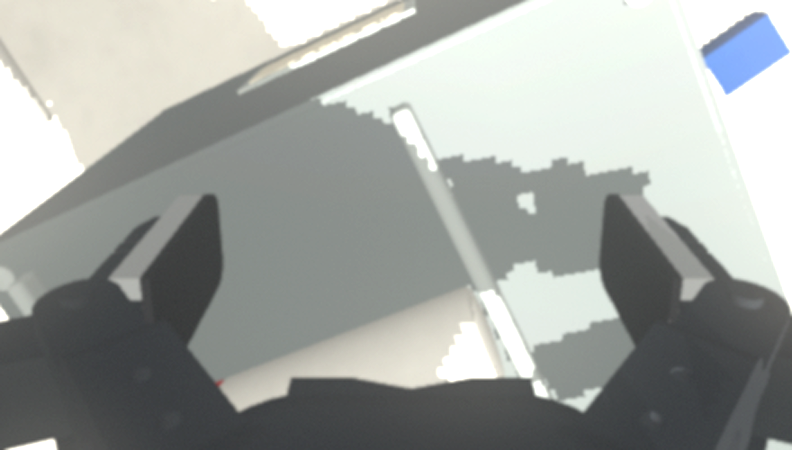

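No contact yet at TCP z = 0.126. The fingers are still clear of the deck, with the left tip at (212,195) and the right at (608,195), and the tips are farther back than stated. I'll go on down gently.

{"op": "jog_arm", "data": {
  "moves": [
    {"offset":[0,0,0.001],"delta_rot":[0,0,0],"grip":0.085},
    {"offset":[0,0,0.002],"delta_rot":[0,0,0],"grip":0.085},
    {"offset":[0,0,0.003],"delta_rot":[0,0,0],"grip":0.085},
    {"offset":[0,0,0.004],"delta_rot":[0,0,0],"grip":0.085},
    {"offset":[0,0,0.005],"delta_rot":[0,0,0],"grip":0.085}
  ]
}}

```text
time: 5.2
ee_pos: [0.4625, 0.0373, 0.121]
orientation: [0.296, 3.128, -0.0]
force: [0.5, -0.7, 0.0]
finger_gap: 0.0849
grip_force: 0.0
```

{"op": "jog_arm", "data": {
  "moves": [
    {"offset":[0,0,0.001],"delta_rot":[0,0,0],"grip":0.085},
    {"offset":[0,0,0.002],"delta_rot":[0,0,0],"grip":0.085},
    {"offset":[0,0,0.003],"delta_rot":[0,0,0],"grip":0.085},
    {"offset":[0,0,0.004],"delta_rot":[0,0,0],"grip":0.085},
    {"offset":[0,0,0.005],"delta_rot":[0,0,0],"grip":0.085}
  ]
}}

```text
time: 5.7
ee_pos: [0.4625, 0.0373, 0.116]
orientation: [-0.296, -3.128, 0.0]
force: [0.6, 0.2, -0.2]
finger_gap: 0.0851
grip_force: 0.0
```

{"op": "jog_arm", "data": {
  "moves": [
    {"offset":[0,0,0.001],"delta_rot":[0,0,0],"grip":0.085},
    {"offset":[0,0,0.002],"delta_rot":[0,0,0],"grip":0.085},
    {"offset":[0,0,0.003],"delta_rot":[0,0,0],"grip":0.085},
    {"offset":[0,0,0.004],"delta_rot":[0,0,0],"grip":0.085},
    {"offset":[0,0,0.005],"delta_rot":[0,0,0],"grip":0.085}
  ]
}}

```text
time: 6.2
ee_pos: [0.4625, 0.0373, 0.111]
orientation: [-0.296, -3.128, 0.0]
force: [-0.3, 0.2, -0.1]
finger_gap: 0.0846
grip_force: 0.0
```

{"op": "jog_arm", "data": {
  "moves": [
    {"offset":[0,0,0.001],"delta_rot":[0,0,0],"grip":0.085},
    {"offset":[0,0,0.002],"delta_rot":[0,0,0],"grip":0.085},
    {"offset":[0,0,0.003],"delta_rot":[0,0,0],"grip":0.085},
    {"offset":[0,0,0.004],"delta_rot":[0,0,0],"grip":0.085},
    {"offset":[0,0,0.005],"delta_rot":[0,0,0],"grip":0.085}
  ]
}}

```text
time: 6.7
ee_pos: [0.4625, 0.0373, 0.106]
orientation: [-0.296, -3.128, -0.0]
force: [-0.7, 0.2, 0.2]
finger_gap: 0.085
grip_force: 0.0
```

```bash
python3 - <<'E'
from bench import vision,status
from h import *
s=status.get_state(); print(s['time'],s['ee_pos'],s['force'],s['ft_torque'])
p=vision.capture('wrist'); i=cv2.resize(p['image'][150:400,60:500,::-1],None,fx=1.8,fy=1.8,interpolation=cv2.INTER_CUBIC)
i=cv2.convertScaleAbs(i,alpha=1.6,beta=10); cv2.imwrite('pics/low2.png',i)
E
```

```text
6.7 [0.46249485 0.03733271 0.10601863] [-0.65924116  0.22037547  0.2278721 ] [-0.01365396  0.0264835   0.01713813]
```

View pics/low2.png

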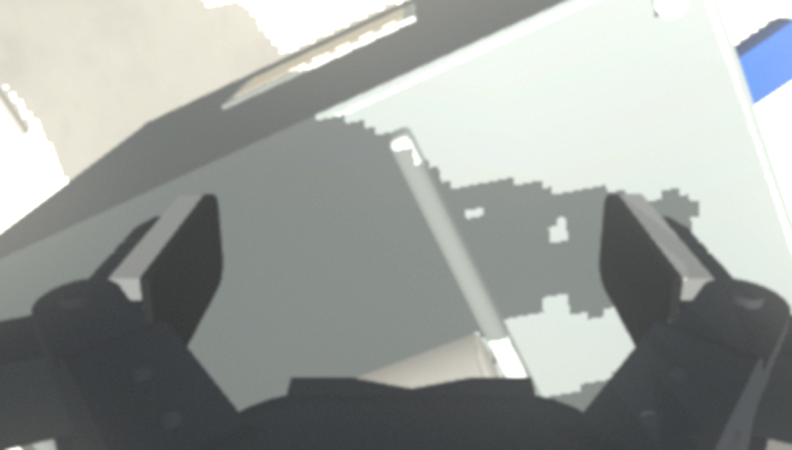

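Reading the pad corner from the image at (608,195), and taking its half gap as 42.5 mm, gives x = +10.6 mm and a tip about 36.5 mm behind the TCP. Contact with the deck should therefore come at TCP z of about 0.1035, so I'll go down 3 mm more.

{"op": "jog_arm", "data": {
  "moves": [
    {"offset":[0,0,0.001],"delta_rot":[0,0,0],"grip":0.085},
    {"offset":[0,0,0.002],"delta_rot":[0,0,0],"grip":0.085},
    {"offset":[0,0,0.003],"delta_rot":[0,0,0],"grip":0.085},
    {"offset":[0,0,0.004],"delta_rot":[0,0,0],"grip":0.085},
    {"offset":[0,0,0.004],"delta_rot":[0,0,0],"grip":0.085}
  ]
}}

```text
time: 7.25
ee_pos: [0.4626, 0.0374, 0.1037]
orientation: [0.296, 3.127, 0.001]
force: [-7.8, 0.2, 30.0]
finger_gap: 0.0849
grip_force: 14.5
```

The tips meet the deck at TCP z of about 0.104. I'll rise and close the fingers to a 70 mm gap, which swings the tips forward and lifts the gripper body farther above the paddle, then measure the tips again.

{"op": "jog_arm", "data": {
  "moves": [
    {"offset":[0,0,-0.015],"delta_rot":[0,0,0],"grip":0.085},
    {"offset":[0,0,-0.03],"delta_rot":[0,0,0.03],"grip":0.07},
    {"offset":[0,0,-0.045],"delta_rot":[0,0,0.06],"grip":0.07},
    {"offset":[0,0,-0.053],"delta_rot":[0,0,0.087],"grip":0.07},
    {"offset":[0,0,-0.053],"delta_rot":[0,0,0.087],"grip":0.07}
  ]
}}

```text
time: 7.75
ee_pos: [0.4631, 0.0374, 0.1558]
orientation: [0.433, 3.11, 0.001]
force: [-0.1, 0.6, -0.2]
finger_gap: 0.0702
grip_force: 0.0
```

```bash
python3 go.py -84,36.6,.155,30; python3 - <<'E'
from bench import vision
import cv2
p=vision.capture('wrist'); i=cv2.resize(p['image'][150:400,60:500,::-1],None,fx=1.8,fy=1.8,interpolation=cv2.INTER_CUBIC)
i=cv2.convertScaleAbs(i,alpha=1.6,beta=10); cv2.imwrite('pics/g70.png',i)
E
```

```text
t 7.75 cur box mm [-92.   46.3] z 0.1558 th 29.9 F [-0.1  0.6 -0.2] gap 0.0702
-84,36.6,.155,30 off [-0.0118, -0.0044, 0.0008] rot [0.0008, 0.0016, 0.0015]
```

View pics/g70.png

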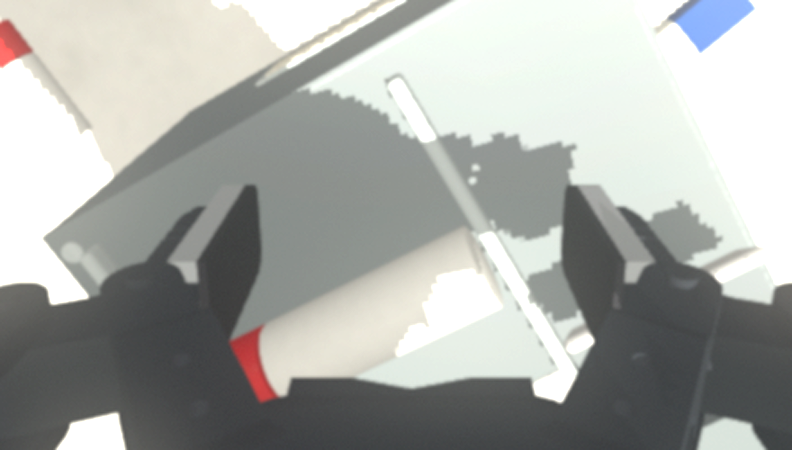

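The finger corners at (257,187) and (567,187) put the tips about 30 mm behind the TCP, with pads about 7.5 mm thick. A tip height of 13 mm over the deck therefore means TCP z of about 0.1235.

```bash
python3 go.py -76,36.4,.155,30 -76,36.4,.1235,30
```

```text
t 7.8 cur box mm [-92.4  46.4] z 0.1551 th 29.9 F [-0.4 -0.1 -0.4] gap 0.0703
-76,36.4,.155,30 off [-0.0192, -0.0006, 0.0002] rot [0.0003, 0.0007, 0.0026]
-76,36.4,.1235,30 off [-0.0192, -0.0006, 0.0317] rot [0.0003, 0.0007, 0.0026]
```

{"op": "jog_arm", "data": {
  "moves": [
    {"offset":[-0.01,0,0],"delta_rot":[0,0,0.002],"grip":0.07},
    {"offset":[-0.019,-0.001,0.004],"delta_rot":[0,0,0.002],"grip":0.07},
    {"offset":[-0.019,-0.001,0.014],"delta_rot":[0,0,0.002],"grip":0.07},
    {"offset":[-0.019,-0.001,0.024],"delta_rot":[0,0,0.002],"grip":0.07},
    {"offset":[-0.019,-0.001,0.0315],"delta_rot":[0,0,0.002],"grip":0.07}
  ]
}}

```text
time: 8.3
ee_pos: [0.4796, 0.0311, 0.122]
orientation: [-0.435, -3.109, 0.001]
force: [-0.8, 0.5, 0.4]
finger_gap: 0.07
grip_force: 0.0
```

```bash
python3 go.py -68,36.4,.1235,30 -60,36.4,.1235,30 -50,36.4,.1235,30 -40,36.4,.1235,30 -30,36.4,.1235,30; python3 - <<'E'
from bench import vision
import cv2, numpy as np
w=vision.capture('wrist')['image'][:,:,::-1]; s=vision.capture('scene')['image'][160:310,190:390,::-1]
c=np.zeros((300,800,3),np.uint8); c[:,:400]=cv2.resize(w,(400,300)); c[:,400:]=cv2.resize(s,(400,300))
cv2.imwrite('pics/pos.png',cv2.convertScaleAbs(c,alpha=1.3,beta=10))
E
```

```text
t 8.3 cur box mm [-77.5  36.1] z 0.122 th 30.0 F [-0.8  0.5  0.4] gap 0.07
-68,36.4,.1235,30 off [-0.0081, 0.0049, -0.0015] rot [-0.0008, -0.0019, 0.0001]
-60,36.4,.1235,30 off [-0.015, 0.0089, -0.0016] rot [-0.0008, -0.0019, 0.0001]
-50,36.4,.1235,30 off [-0.0236, 0.0139, -0.0016] rot [-0.0008, -0.0019, 0.0001]
-40,36.4,.1235,30 off [-0.0323, 0.0189, -0.0016] rot [-0.0008, -0.0019, 0.0001]
-30,36.4,.1235,30 off [-0.041, 0.0239, -0.0016] rot [-0.0008, -0.0019, 0.0001]
```

View pics/pos.png

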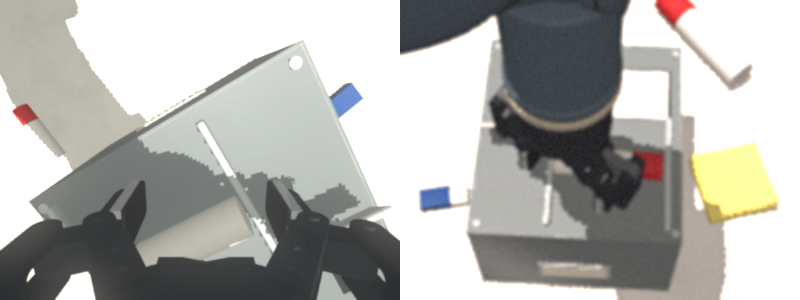

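The wrist and scene views show both fingers down on the deck: finger A is in front of the paddle, and finger B is behind the middle of the stick and clear of the rail. Now the slow push along the box's +x.

{"op": "jog_arm", "data": {
  "moves": [
    {"offset":[-0.0026,0.0015,0],"delta_rot":[0,0,0],"grip":0.07},
    {"offset":[-0.0052,0.003,0],"delta_rot":[0,0,0],"grip":0.07},
    {"offset":[-0.0078,0.0045,0],"delta_rot":[0,0,0],"grip":0.07},
    {"offset":[-0.0104,0.006,0],"delta_rot":[0,0,0],"grip":0.07},
    {"offset":[-0.013,0.0075,0],"delta_rot":[0,0,0],"grip":0.07}
  ]
}}

```text
time: 8.9
ee_pos: [0.4951, 0.0349, 0.1237]
orientation: [-0.435, -3.111, 0.0]
force: [-2.5, 0.4, 1.4]
finger_gap: 0.0704
grip_force: 0.8
```

{"op": "jog_arm", "data": {
  "moves": [
    {"offset":[-0.0026,0.0015,0],"delta_rot":[0,0,0],"grip":0.07},
    {"offset":[-0.0052,0.003,0],"delta_rot":[0,0,0],"grip":0.07},
    {"offset":[-0.0078,0.0045,0],"delta_rot":[0,0,0],"grip":0.07},
    {"offset":[-0.0104,0.006,0],"delta_rot":[0,0,0],"grip":0.07},
    {"offset":[-0.013,0.0075,0],"delta_rot":[0,0,0],"grip":0.07}
  ]
}}

```text
time: 9.4
ee_pos: [0.5099, 0.0385, 0.1236]
orientation: [0.435, 3.111, -0.0]
force: [-2.1, -0.7, 1.5]
finger_gap: 0.07
grip_force: 0.7
```

```bash
python3 go.py -40,36.4,.1235,30; python3 - <<'E'
from bench import vision,finder
from h import *
b=np.load('b.npy')
for n in('top','scene'):
    p=vision.capture(n)
    for k in('glue_center','paddle'):
        for d in finder.spot_in(p,k):
            v=np.array(d['position']); c,s=np.cos(b[2]),np.sin(b[2]); e=v[:2]-b[:2]
            print(n,k,[round(1e3*x) for x in(e[0]*c+e[1]*s,-e[0]*s+e[1]*c,v[2])],round(float(d['conf']),2))
E
```

```text
t 9.4 cur box mm [-46.3  36. ] z 0.1236 th 30.0 F [-2.1 -0.7  1.5] gap 0.07
-40,36.4,.1235,30 off [-0.0053, 0.0035, 0.0001] rot [-0.0, 0.0, 0.0001]
top glue_center [181, -104, 30] 0.89
top glue_center [-174, -119, 18] 0.7
top glue_center [-44, -38, 159] 0.48
top paddle [27, -1, 133] 0.74
scene glue_center [-178, -124, 18] 0.88
scene glue_center [178, -105, 31] 0.64
scene glue_center [-41, 15, 167] 0.53
```

{"op": "jog_arm", "data": {
  "moves": [
    {"offset":[-0.0026,0.0015,0],"delta_rot":[0,0,0],"grip":0.07},
    {"offset":[-0.0052,0.003,0],"delta_rot":[0,0,0],"grip":0.07},
    {"offset":[-0.0078,0.0045,0],"delta_rot":[0,0,0],"grip":0.07},
    {"offset":[-0.0104,0.006,0],"delta_rot":[0,0,0],"grip":0.07},
    {"offset":[-0.013,0.0075,0],"delta_rot":[0,0,0],"grip":0.07}
  ]
}}

```text
time: 10.2
ee_pos: [0.5245, 0.0422, 0.1236]
orientation: [-0.435, -3.111, 0.0]
force: [-1.0, -0.4, 0.8]
finger_gap: 0.0703
grip_force: 0.9
```

{"op": "jog_arm", "data": {
  "moves": [
    {"offset":[-0.0026,0.0015,0],"delta_rot":[0,0,0],"grip":0.07},
    {"offset":[-0.0052,0.003,0],"delta_rot":[0,0,0],"grip":0.07},
    {"offset":[-0.0078,0.0045,0],"delta_rot":[0,0,0],"grip":0.07},
    {"offset":[-0.0104,0.006,0],"delta_rot":[0,0,0],"grip":0.07},
    {"offset":[-0.012,0.007,0],"delta_rot":[0,0,0],"grip":0.07}
  ]
}}

```text
time: 10.7
ee_pos: [0.5378, 0.0456, 0.1235]
orientation: [-0.435, -3.111, 0.0]
force: [-2.7, -0.2, -1.4]
finger_gap: 0.0695
grip_force: 1.0
```

```bash
python3 go.py -10,36.4,.1235,30; cat > look.py <<'E'
from bench import vision,finder
from h import *
b=np.load('b.npy')
for n in('top','scene'):
    p=vision.capture(n)
    for k in('glue_center',):
        for d in finder.spot_in(p,k):
            v=np.array(d['position']); c,s=np.cos(b[2]),np.sin(b[2]); e=v[:2]-b[:2]
            print(n,k,[round(1e3*x) for x in(e[0]*c+e[1]*s,-e[0]*s+e[1]*c,v[2])],round(float(d['conf']),2))
    # hole brightness, red cap pixels over deck/hole area
    hp=proj(p,box2w(b,[[x,y,.14] for x in np.linspace(.005,.05,10) for y in np.linspace(-.05,.05,20)])).round().astype(int)
    I=p['image'][hp[:,1],hp[:,0]].astype(int).reshape(10,20,3)
    print(n,'hole brightness rows x=5..50mm, y -50..50'); print(I.mean(2)[::3,::3].astype(int).tolist())
    hp=proj(p,box2w(b,[[x,y,.155] for x in np.linspace(-.11,.06,18) for y in np.linspace(-.05,-.02,4)])).round().astype(int)
    I=p['image'][hp[:,1],hp[:,0]].astype(int); red=(I[:,0]>1.6*I[:,1]).reshape(18,4).sum(1); print('red by x -110..60 step10',red.tolist())
E
python3 look.py
```

```text
t 10.7 cur box mm [-17.5  36.1] z 0.1235 th 30.0 F [-2.7 -0.2 -1.4] gap 0.0695
-10,36.4,.1235,30 off [-0.0064, 0.004, -0.0] rot [-0.0002, -0.0003, 0.0002]
top glue_center [182, -104, 34] 0.69
top glue_center [-176, -117, 17] 0.5
top glue_center [-16, -42, 162] 0.41
top hole brightness rows x=5..50mm, y -50..50
[[100, 62, 63, 69, 80, 80, 84], [90, 65, 58, 70, 78, 80, 81], [122, 86, 64, 79, 75, 74, 73], [91, 82, 63, 73, 70, 65, 62]]
red by x -110..60 step10 [0, 0, 0, 0, 0, 0, 0, 0, 0, 1, 1, 0, 0, 0, 0, 0, 0, 0]
scene glue_center [-16, 18, 164] 0.92
scene glue_center [178, -110, 31] 0.89
scene glue_center [-176, -122, 17] 0.56
scene hole brightness rows x=5..50mm, y -50..50
[[89, 51, 23, 31, 26, 48, 114], [59, 43, 49, 42, 19, 21, 27], [59, 61, 56, 46, 23, 20, 24], [59, 59, 58, 55, 24, 16, 22]]
red by x -110..60 step10 [0, 0, 0, 0, 0, 0, 0, 0, 2, 2, 2, 0, 0, 0, 0, 0, 0, 0]
```

The stick's front edge is about at the drop edge and the flap is already wide open, with the hole dark. I'll push 8 mm further, then swing finger B forward about finger A.

{"op": "jog_arm", "data": {
  "moves": [
    {"offset":[-0.0015,0.0009,0],"delta_rot":[0,0,0],"grip":0.07},
    {"offset":[-0.003,0.0017,0],"delta_rot":[0,0,0],"grip":0.07},
    {"offset":[-0.0045,0.0026,0],"delta_rot":[0,0,0],"grip":0.07},
    {"offset":[-0.006,0.0035,0],"delta_rot":[0,0,0],"grip":0.07},
    {"offset":[-0.007,0.004,0],"delta_rot":[0,0,0],"grip":0.07}
  ]
}}

```text
time: 11.4
ee_pos: [0.5457, 0.0476, 0.1236]
orientation: [0.435, 3.111, 0.0]
force: [-1.7, -0.0, -0.2]
finger_gap: 0.0698
grip_force: 1.0
```

{"op": "jog_arm", "data": {
  "moves": [
    {"offset":[-0.002,0,0],"delta_rot":[0,0,-0.05],"grip":0.07},
    {"offset":[-0.004,0.0002,0],"delta_rot":[0,0,-0.1],"grip":0.07},
    {"offset":[-0.006,0.0004,0],"delta_rot":[0,0,-0.15],"grip":0.07},
    {"offset":[-0.008,0.0008,0],"delta_rot":[0,0,-0.2],"grip":0.07},
    {"offset":[-0.01,0.0012,0],"delta_rot":[0,0,-0.25],"grip":0.07}
  ]
}}

```text
time: 11.9
ee_pos: [0.5561, 0.0457, 0.1238]
orientation: [0.041, 3.14, -0.0]
force: [-2.0, -1.8, -0.3]
finger_gap: 0.07
grip_force: 0.8
```

```bash
python3 go.py ; python3 look.py
```

```text
t 11.9 cur box mm [ 0.2 31.7] z 0.1238 th 15.6 F [-2.  -1.8 -0.3] gap 0.07
top glue_center [182, -102, 32] 0.9
top glue_center [-177, -120, 17] 0.68
top hole brightness rows x=5..50mm, y -50..50
[[97, 71, 58, 71, 74, 68, 69], [85, 81, 68, 61, 87, 91, 88], [82, 78, 77, 64, 81, 80, 83], [93, 79, 80, 69, 82, 84, 82]]
red by x -110..60 step10 [0, 0, 0, 0, 0, 0, 0, 0, 0, 0, 0, 0, 0, 0, 0, 0, 0, 0]
scene glue_center [176, -107, 33] 0.84
scene glue_center [-177, -121, 19] 0.65
scene glue_center [-38, 178, 12] 0.45
scene hole brightness rows x=5..50mm, y -50..50
[[102, 124, 141, 85, 133, 120, 105], [69, 34, 30, 27, 45, 66, 67], [66, 25, 42, 29, 27, 43, 65], [64, 38, 48, 24, 28, 21, 27]]
red by x -110..60 step10 [0, 0, 0, 0, 0, 0, 0, 0, 0, 0, 0, 0, 0, 0, 0, 0, 0, 0]
```

{"op": "jog_arm", "data": {
  "moves": [
    {"offset":[-0.003,0.0005,0],"delta_rot":[0,0,-0.04],"grip":0.07},
    {"offset":[-0.005,0.001,0],"delta_rot":[0,0,-0.08],"grip":0.07},
    {"offset":[-0.007,0.001,0],"delta_rot":[0,0,-0.12],"grip":0.07},
    {"offset":[-0.009,0.0015,0],"delta_rot":[0,0,-0.15],"grip":0.07},
    {"offset":[-0.009,0.0015,0],"delta_rot":[0,0,-0.15],"grip":0.07}
  ]
}}

```text
time: 12.6
ee_pos: [0.5646, 0.0473, 0.1236]
orientation: [-0.192, 3.136, 0.0]
force: [-1.5, -0.9, -0.1]
finger_gap: 0.0701
grip_force: 0.8
```

```bash
cat > red.py <<'E'
from bench import vision
from h import *
b=np.load('b.npy')
for n in('top','scene'):
    p=vision.capture(n); I=p['image'].astype(int); red=((I[...,0]>1.6*I[...,1])&(I[...,0]>60)).astype(np.uint8)
    k,l,st,ce=cv2.connectedComponentsWithStats(red)
    hole=proj(p,box2w(b,[[0,.057,.14],[.056,.057,.14],[.056,-.057,.14],[0,-.057,.14]])).round().tolist()
    print(n,[(ce[i].round().tolist(),int(st[i,4])) for i in range(1,k) if st[i,4]>6],'hole',hole)
    g=proj(p,box2w(b,[[x/1e3,y/1e3,.14] for x in (3,8,13,20,30,40,50) for y in range(-50,51,20)])).round().astype(int)
    print(I[g[:,1],g[:,0]].reshape(7,6,3).tolist())
E
python3 go.py; python3 red.py
```

```text
t 12.6 cur box mm [ 8.9 31.2] z 0.1236 th 7.1 F [-1.5 -0.9 -0.1] gap 0.0701
top [([303.0, 121.0], 223), ([372.0, 288.0], 36)] hole [[273.0, 227.0], [266.0, 201.0], [318.0, 186.0], [326.0, 212.0]]
[[[96, 92, 87], [77, 82, 83], [75, 79, 84], [70, 78, 81], [65, 69, 75], [68, 73, 77]], [[116, 108, 102], [77, 80, 86], [73, 75, 82], [70, 76, 80], [67, 71, 73], [66, 72, 76]], [[109, 103, 97], [76, 81, 83], [67, 74, 77], [66, 73, 79], [70, 76, 81], [65, 73, 74]], [[92, 87, 82], [74, 81, 81], [67, 72, 77], [69, 75, 81], [66, 73, 76], [64, 69, 72]], [[80, 78, 73], [73, 78, 79], [71, 77, 81], [81, 89, 94], [78, 87, 91], [72, 77, 81]], [[81, 75, 71], [78, 82, 84], [72, 78, 80], [79, 86, 90], [78, 86, 92], [80, 87, 92]], [[85, 81, 76], [79, 82, 85], [76, 82, 84], [82, 87, 92], [82, 89, 91], [78, 85, 91]]]
scene [([326.0, 162.0], 207), ([354.0, 345.0], 19)] hole [[266.0, 216.0], [268.0, 192.0], [325.0, 194.0], [325.0, 219.0]]
[[[136, 128, 124], [138, 129, 125], [124, 117, 114], [138, 129, 124], [150, 141, 136], [131, 123, 118]], [[74, 73, 72], [115, 71, 69], [84, 80, 77], [125, 119, 113], [102, 98, 94], [87, 83, 81]], [[70, 67, 66], [69, 68, 67], [44, 42, 42], [66, 65, 66], [68, 67, 67], [66, 66, 64]], [[69, 70, 67], [67, 66, 65], [52, 51, 50], [65, 66, 63], [68, 65, 66], [70, 70, 69]], [[70, 68, 69], [27, 29, 30], [30, 26, 28], [68, 68, 66], [68, 68, 66], [67, 65, 67]], [[70, 69, 67], [31, 32, 33], [30, 29, 30], [23, 20, 25], [68, 70, 66], [67, 67, 65]], [[73, 72, 70], [25, 26, 27], [26, 29, 28], [29, 29, 30], [27, 27, 30], [29, 30, 29]]]
```

```bash
python3 - <<'E'
from bench import vision,finder
from h import *
p=vision.capture('scene'); I=p['image'].astype(int)
print(p['world_from_camera'][:3,3])
sub=I[190:232,264:332]
print('ratio R/G*10'); 
for r in range(190,232,2): print(r,' '.join('%2d'%(10*I[r,c,0]/max(1,I[r,c,1])) for c in range(264,332,3)),'|',' '.join('%3d'%I[r,c].mean() for c in range(264,332,3)))
b=np.load('b.npy')
for d in finder.regions_of(p,'glue_center'):
    m=np.argwhere(d['mask']); print(d['conf'],m.mean(0).round(),len(m))
E
```

```text
[ 0.18325922 -0.07940159  0.84701655]
ratio R/G*10
190  9  9 11 11 10  9  9 10  9 10 11 11  9 10 10 10 10 10 10 10 10 10 10 |  21  26  22  22  28  27  24  29  23  24  27  29  29 134  91  50  28  26 109 141 143 142 189
192  9 10 10 10  8 10  9  9  9  8  9 10 11 10 10 10 11 11 10  9 10  9 10 |  25  30  27  20  25  28  27  25  27  27  31  29  30  59 110  55  29  24 127 144 143 143 193
194  9 10  9  9 10 11 10 10 11 10  9 10  9 10 10 10  9 10  9 10 10 10 10 |  26  51  35  25  27  25  23  22  25  29  25  29  28  25  69  50  30  24 123 131 137 141 193
196 10 10 10 10 10  9 10  9 10 10  9  9 10  8 10 10  9 10  9 10 10  9 10 |  45 123  65  67  61  56  38  30  24  26  28  29  28  28  38  40  28  30  69  73  79  91 177
198 10 10  9  9 10  9  9 10 10 10 10 10 10  9 10 10 10  9 10  9 10 10 10 | 147 116  67  67  67  67  66  66  35  29  24  31  27  28  34  29  28  32  69  69  69  77 152
200 10 10 10 10 10 10 10 10 10  9 10 10  8 10 10  9 11 10 10 10 10 10 10 | 125  70  66  68  69  69  68  70  60  29  27  29  21  30  31  30  30  37  69  70  70  77 159
202 10 10 10 10 10 10  9 10 10  9 10  9  9  9 1
[... 1799 characters left out ...]
 10 10 10  9 10 10 10 10 10 10 10 10 10 10 10 10 10 10 10 10 10 | 140 179 145 146 144 108  75  76  76  77  76  76  75  79  78  78  76  80  75  78 117  77 100
226 10 10 10 10  9 10 10  9  9 10 10 10 10 10 10 10 10 10  9 10 10 10 10 | 147 171 140 145 145 144  76  76  76  74  76  78  78  75  76  78  78  80  77  78 117  77  99
228 10 10 10 10 10 10 10  9 10  9 10 10 10  9  9 10 10 10 10 10 10 10 10 | 150 177 144 145 143 144 141  83  77  77  78  79  76  78  78  80  79  77  80  78 116  75 100
230 10 10 10 10 10 10 10  9  9 10 10  9 10 10 10 10 10 10  9 10 10 10 10 | 162 157 145 145 143 145 144 141 102  76  77  78  79  78  75  75  78  77  77  78 110  77  95
0.86 [331. 352.] 297
0.71 [178. 342.] 912
```

The scene pixels show only a sliver of white and red (rows 213–217, columns 268–318) through the hole, well below the deck, so the stick is inside. Now come straight back and up.

{"op": "jog_arm", "data": {
  "moves": [
    {"offset":[0.008,-0.001,0],"delta_rot":[0,0,0],"grip":0.07},
    {"offset":[0.016,-0.002,0],"delta_rot":[0,0,0],"grip":0.07},
    {"offset":[0.024,-0.003,0],"delta_rot":[0,0,0],"grip":0.07},
    {"offset":[0.032,-0.004,0],"delta_rot":[0,0,0],"grip":0.07},
    {"offset":[0.04,-0.005,0],"delta_rot":[0,0,0],"grip":0.07}
  ]
}}

```text
time: 13.3
ee_pos: [0.5245, 0.0371, 0.1236]
orientation: [0.192, -3.136, 0.0]
force: [-0.2, -0.9, -0.8]
finger_gap: 0.0698
grip_force: 0.3
```

{"op": "jog_arm", "data": {
  "moves": [
    {"offset":[0.008,-0.001,0],"delta_rot":[0,0,0],"grip":0.07},
    {"offset":[0.016,-0.002,0],"delta_rot":[0,0,0],"grip":0.07},
    {"offset":[0.024,-0.003,0],"delta_rot":[0,0,0],"grip":0.07},
    {"offset":[0.034,-0.004,0],"delta_rot":[0,0,0],"grip":0.07},
    {"offset":[0.044,-0.0055,0],"delta_rot":[0,0,0],"grip":0.07}
  ]
}}

```text
time: 13.8
ee_pos: [0.4817, 0.0264, 0.1236]
orientation: [-0.192, 3.135, 0.0]
force: [-0.4, -1.2, 0.3]
finger_gap: 0.07
grip_force: 0.0
```

{"op": "jog_arm", "data": {
  "moves": [
    {"offset":[0,0,-0.015],"delta_rot":[0,0,0],"grip":0.07},
    {"offset":[0,0,-0.035],"delta_rot":[0,0,0],"grip":0.07},
    {"offset":[0,0,-0.055],"delta_rot":[0,0,0],"grip":0.07},
    {"offset":[0,0,-0.075],"delta_rot":[0,0,0],"grip":0.07},
    {"offset":[0,0,-0.09],"delta_rot":[0,0,0],"grip":0.07}
  ]
}}

```text
time: 14.3
ee_pos: [0.4822, 0.0264, 0.2148]
orientation: [-0.192, 3.135, 0.0]
force: [0.3, 0.1, -0.1]
finger_gap: 0.0698
grip_force: 0.0
```

{"op": "jog_arm", "data": {
  "moves": [
    {"offset":[0,0.04,0],"delta_rot":[0,0,0],"grip":0.07},
    {"offset":[0,0.08,0],"delta_rot":[0,0,0],"grip":0.07},
    {"offset":[0,0.12,0],"delta_rot":[0,0,0],"grip":0.07},
    {"offset":[0,0.16,0],"delta_rot":[0,0,0],"grip":0.07},
    {"offset":[0,0.2,0],"delta_rot":[0,0,0],"grip":0.07}
  ]
}}

```text
time: 14.8
ee_pos: [0.4573, 0.2262, 0.2137]
orientation: [-0.191, 3.135, 0.0]
force: [0.9, 0.7, -0.4]
finger_gap: 0.0699
grip_force: 0.0
```

```bash
python3 go.py; python3 red.py; python3 - <<'E'
from bench import vision,finder
import pickle
from h import *
b=np.load('b.npy'); p=vision.capture('top'); o=pickle.load(open('top.pkl','rb'))
for k in('eraser_center','pad_center'): print(k,[(np.round(d['position'],3).tolist(),round(float(d['conf']),2)) for d in finder.spot_in(p,k)][:2])
d=np.abs(p['image'].astype(int)-o['image'].astype(int)).max(2)
def m(P): # mean diff in box-frame patch
    g=proj(p,box2w(b,P)).round().astype(int); return round(float(d[g[:,1],g[:,0]].mean()),1)
G=lambda x0,x1,y0,y1,z:[[x,y,z] for x in np.linspace(x0,x1,15) for y in np.linspace(y0,y1,15)]
print('diff hole',m(G(.004,.052,-.053,.053,.14)),'paddle',m(G(-.034,-.022,.064,.116,.168)),'eraser px',d[240:265,218:246].mean(),'pad px',d[182:230,332:378].mean())
E
```

```text
t 14.8 cur box mm [-51.7 230.9] z 0.2137 th 7.1 F [ 0.9  0.7 -0.4] gap 0.0699
top [([303.0, 121.0], 222), ([475.0, 244.0], 54), ([478.0, 238.0], 9), ([475.0, 248.0], 7), ([475.0, 254.0], 11), ([468.0, 254.0], 8), ([372.0, 288.0], 42)] hole [[273.0, 227.0], [266.0, 201.0], [318.0, 186.0], [326.0, 212.0]]
[[[194, 186, 174], [193, 184, 170], [191, 182, 172], [198, 187, 177], [194, 184, 176], [197, 187, 174]], [[202, 190, 177], [198, 188, 177], [201, 192, 177], [196, 186, 176], [197, 187, 176], [197, 187, 174]], [[202, 190, 181], [201, 187, 176], [200, 188, 177], [200, 191, 179], [198, 188, 177], [200, 188, 176]], [[203, 191, 181], [201, 189, 178], [198, 188, 177], [197, 185, 175], [200, 188, 176], [199, 187, 176]], [[199, 187, 175], [196, 187, 175], [196, 185, 174], [196, 184, 174], [193, 185, 171], [196, 183, 173]], [[200, 188, 176], [199, 191, 179], [198, 188, 177], [201, 189, 177], [195, 186, 176], [202, 189, 181]], [[206, 196, 182], [202, 190, 180], [201, 189, 177], [204, 192, 180], [203, 193, 182], [202, 190, 179]]]
scene [([326.0, 162.0], 208), ([92.0, 290.0], 12), ([482.0, 319.0]
[... 297 characters left out ...]
66, 159]], [[181, 170, 162], [175, 166, 159], [176, 165, 159], [172, 163, 156], [176, 168, 160], [178, 168, 160]], [[178, 167, 161], [178, 167, 159], [178, 167, 160], [176, 166, 159], [176, 166, 158], [175, 165, 157]], [[180, 169, 162], [178, 168, 160], [174, 164, 156], [172, 164, 157], [171, 162, 154], [174, 162, 155]], [[178, 168, 160], [179, 169, 161], [176, 165, 158], [175, 166, 159], [175, 166, 158], [180, 168, 162]], [[180, 170, 162], [171, 161, 153], [176, 166, 158], [173, 163, 155], [173, 164, 156], [178, 168, 166]]]
eraser_center [([0.489, 0.178, 0.014], 0.54)]
pad_center [([0.594, -0.113, 0.02], 0.77)]
diff hole 16.0 paddle 20.4 eraser px 40.33571428571429 pad px 15.359601449275363
```

The flap is shut, with its whole surface white again. No glue stick is left on the deck, the eraser and sticky notes are where they were, and the arm is clear.

```bash
python3 -c "
from bench import r
print(r.sign_off())"
```

```text
the job is handed in; nothing more can be done
None
```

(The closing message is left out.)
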